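# Find the storage cover that rocks and press it home

## Task

One of the four round grey covers on the aluminium storage block is not pushed in: it stands a little proud and rocks when its rim is pressed, while the other three sit solid. Keep the fingers shut and feel for it with their tips, press on its middle until it is fully home, flat and flush like the others, and finish while still holding it down there with the shut fingertips, touching no other cover, so that I can see which one it was. Do not lift any cover out of the block, and leave the things standing behind it alone.

Things in the scene. Friction and masses are not known exactly. Their poses are not given: they have to be found in the camera images.
- block: Aluminium storage block for hardness indenters, fixed to the bench: 150 x 150 mm, 38 mm high. Origin: centre of its underside; z up; x and y along its sides. Four wells with centres at x = +-35, y = +-35 mm, each closed by a cover. Each cover is held by a push-in clip whose two legs stand in the well at its +x and -x sides (block axes), a tight friction fit.
- cover_a: One of four identical round grey covers, in any of the wells. Loose body, 140 g with its clip. Flange 64 mm across, 6 mm thick, flat on top, knurled rim. Origin: on its axis at the underside of the flange, so the middle of its top is 6 mm further along its own z axis (upward). A cover that is home lies flat on the block, its top 44 mm above the bench, and does not give anywhere.
- cover_b: Identical to cover_a. Any of the four may be the one that is not home. That one stands about 4 mm proud on the two legs of its clip, level or leaning a little, and rocks about the line through them (the block's x direction): its rim on the block's +y or -y side goes down about 2 mm under 4 N, then still 1 to 2 mm higher than a home one. Up to 5 N on the rim or the centre does not drive it home.
- cover_c: Identical to cover_a.
- cover_d: Identical to cover_a. A straight push down of about 10 N at the centre drives a cover that is not home down the last 4 mm, until its flange meets the block and it stops hard; 20 N does no harm. It stays where it has been pressed to.
- grease_tin: Round flat tin with a bright lid, 64 mm across, 31 mm high; origin: centre of its underside. Stands behind the block (its +x side).
- anvil: Black flat anvil lying face down, 63 mm across, stem up, 43 mm high; origin: centre of its underside. Stands behind the block.
- pin: Dark turned pin, 25 mm across, 63 mm high, upright; origin: centre of its underside. Stands behind the block. (Two tall machines, over 0.3 m high, are fixed on the bench left and right of the block; the front of the right one reaches to x = 0.41, y = -0.20 to 0.02 m: go round it or over the free bench in front.)
Mind the look-alikes: they are no part of the job. Leave any brown look-alike of the cover_c alone. Leave any black look-alike of the cover_d alone.

How it is judged:
By the outcome, as a careful person would: the job done as asked, in the order asked, and still so for the second after the job is handed in, while the arm keeps its last pose, push and grip.
It also fails if it takes over 58 s, if anything falls off the work surface, if the arm or the gripper's body presses on something with over 40 N, if the wrist force passes 120 N, or if a joint passes its speed limit or range.

## Robot

A 7-joint arm with a two-finger parallel gripper is mounted at the origin on a cart in front of the work surface, level with it; the furniture and walls round the work are solid. World frame = base frame: x ahead of the robot, y to its left, z up, the work surface at z = 0. Lengths are in m, angles in degrees, forces in N, time in s.
With the tool pointing down it reaches from about 0.4 to 0.85 m from the base axis. Payload 4.4 kg.
Tool frame: the origin (TCP) lies at the very end of the fingers, on their centre line; the grasp point (between the pads) lies 19 mm behind it (robot.grasp_offset is the distance from the TCP to the grasp point, in m); z points along the fingers, y is the line along which they close (so a half turn about z gives the same grasp; the last joint's range is limited). The gripper opens to 94 mm and grips with 3 to 60 N. Pads are 16 mm wide; open, the fingers measure 119 mm over their backs; the gripper's body (75 mm by 177 mm) begins 78 mm behind the grasp point.
Start: joints at [-80.317, 36.005, 2.206, 86.941, -1.547, 57.084, -1.146], TCP at [0.151, 0.632, 0.205] pointing down, gripper open.
Joint ranges: [-175.42, 175.42], [-21.48, 121.26], [-71.46, 75.88], [10.55, 141.38], [-63.04, 243.04], [13.31, 113.54], [-168.57, 168.57]. Speed limits (degrees/s): [147.25, 147.25, 180, 180, 180, 180, 180].

## Interface

Orientations are given as [roll, pitch, yaw] about the fixed x, y, z axes, in that order (R = Rz(yaw) Ry(pitch) Rx(roll)).
In Python, from cell import robot gives the robot as it stands.
- The arm moves only by the tool servo_tool, never from a script. Its argument "deltas" is a list of rows, each a list of 4 numbers: the shift along the tool's x, y, z in m, then the turn about the tool's z in rad. A call has 1 to 5 rows; each row is the pose to reach, as a shift and turn from the pose commanded when the call began, along the tool's axes at that moment; what a row does not reach only later rows make up. A row lasts 1/12 s, in which the tool goes at most 41.7 mm and 7.16 degrees, less where a joint would pass 70% of its speed; a pose out of reach is approached as far as the arm can. A call with a gripper value outside its range is refused whole. "grip" is the closure, from -1 (fully open) to 1 (shut), so that 0 is half open, set as the call begins (left out, the last holds). The fingers move at their own pace and stop on an object; "force" is the grip in N (left out, the last holds). Time passes only in rows, so rows that repeat a pose let the fingers close. It gives the time, the measured TCP pose, the force, the opening and the grip force at its end, in the units of the state.
- robot.get_state(): the state, without advancing time (a new reading comes with each control period).
- robot.camera(name): name is "scene" or "side" or "wrist"; returns the picture (420x560x3 uint8, red, green, blue); there is no depth.
- robot.get_calibration(name): a dict with "fx", "fy", "cx", "cy" (pixels), "xyz" and "attitude" of the camera in the world; the wrist camera has in their place "T_tool_cam" (4x4, takes a point from camera to tool coordinates, whose origin is the TCP and whose axes are the flange's). Camera axes: x right, y down, z forward; pixel columns grow to the right and rows downward; lengths in m; the calibration is good to about 2 mm. A picture is of the moment at which its call begins: read the wrist's pose just before it. get_calibration takes no time and is no camera call.
- robot.job_done(): hands the job in; it is judged then, once.
The state is a dict: "time": time; "joint_pos": joint angles; "qd": joint speeds; "joint_torque": joint torques, N m; "eef_pos": TCP position; "ee_rot": TCP orientation; "wrist_force": force on the tool from outside, world axes, zero at the start; "ft_torque": the same for the moment, N m; "opening": finger opening in m; "grasp_force": force on a finger pad.
Only numpy, scipy, OpenCV 4.12 (cv2) and the standard library are available. Lean on these libraries where they do the work, as an engineer would, in place of code of your own. Each camera call takes 0.05 s, during which the arm holds its last target. There are 200 camera calls.

## Working session

There is one attempt and no reset: what is moved stays moved. The work goes in short steps, Python scripts to look and compute and a tool call to move; the robot and the scene stay as the last step left them, time stands still between calls to the robot, and variables do not carry over. Pictures are saved under pics/ and viewed, at most 10 in all, crops included, and the job is handed in when it is done.

Besides the shell and the picture viewer there is one more tool, called after ">>>" by a JSON object that holds its "method" and its "body". servo_tool: Moves the arm, as the interface text tells. Its arguments: {"type":"object","properties":{"deltas":{"type":"array","items":{"type":"array","items":{"type":"number"}}},"grip":{"type":"number"},"force":{"type":"number"}},"required":["deltas"]}

```bash
mkdir -p pics; ls
python3 - <<'E'
from cell import robot
import cv2,json
for n in ("scene","side"):
    im=robot.camera(n); cv2.imwrite(f"pics/{n}0.png",im[:,:,::-1]); print(n,robot.get_calibration(n))
print(robot.get_calibration("wrist"))
print(robot.get_state())
E
```

```text
pics
scene {'fx': 448.25475194214835, 'fy': 448.25475194214835, 'cx': 276.34232012954635, 'cy': 209.00374962111454, 'xyz': array([0.19916161, 0.55925889, 0.68646457]), 'attitude': array([-138.0380957 ,    0.61518901, -132.38831034])}
side {'fx': 453.66172285786894, 'fy': 453.66172285786894, 'cx': 270.3789528760532, 'cy': 211.56364519881265, 'xyz': array([ 0.1061832, -0.2693578,  0.5687259]), 'attitude': array([-1.27876909e+02, -7.71582835e-02, -4.78815886e+01])}
{'fx': 330.3638119607526, 'fy': 330.3638119607526, 'cx': 280.19853473874383, 'cy': 203.5125355351165, 'T_tool_cam': array([[ 5.38429855e-06, -9.59257177e-01, -2.82534367e-01,
         8.14896257e-02],
       [ 9.99999088e-01,  3.86654347e-04, -1.29370692e-03,
         1.36491964e-04],
       [ 1.35024078e-03, -2.82534102e-01,  9.59256305e-01,
        -1.80207624e-01],
       [ 0.00000000e+00,  0.00000000e+00,  0.00000000e+00,
         1.00000000e+00]])}
{'time': 0.1, 'joint_pos': array([-80.31631845,  36.05337639,   2.20257001,  86.98759303,
        -1.54744791,  57.08643423,  -1.14546163]), 'qd': array([ 0.00770467,  0.01885229,  0.08038108, -0.05241783,  0.02613105,
       -0.13864174, -0.00282949]), 'joint_torque': array([ 2.54694365e-03, -5.50778496e+01,  1.14728909e+00, -1.87112045e+01,
       -5.21481922e-02,  1.92570087e-02,  4.68589587e-05]), 'eef_pos': array([0.15105678, 0.63159368, 0.20466371]), 'ee_rot': array([-1.79902259e+02,  4.56753362e-04,  1.66546645e+02]), 'wrist_force': array([ 0.10096839, -0.81134101, -0.25409603]), 'ft_torque': array([-0.01980049,  0.01527512,  0.04177594]), 'grasp_force': 0.0, 'opening': 0.09443926361904093}
```

View pics/scene0.png

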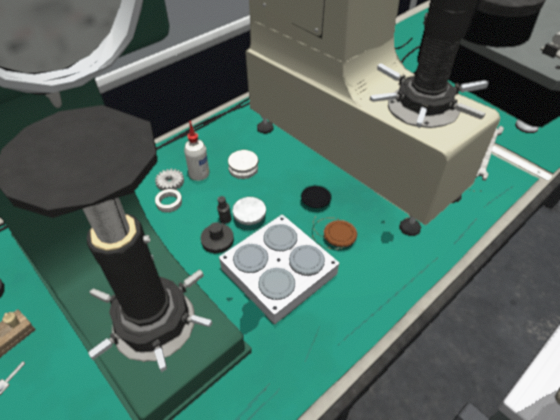

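View pics/side0.png

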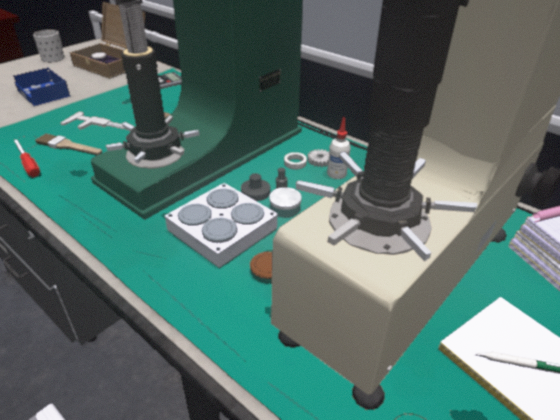

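The scene view shows the block with four grey covers at about (281,236), (250,258), (306,260) and (277,283). The look-alikes are brown at (340,234) and black at (316,197), both off the block. In the side view the covers are at (222,197), (194,213), (247,213) and (219,229). Next I'll measure them.

```bash
cat > h.py <<'E'
import numpy as np, cv2
from scipy.spatial.transform import Rotation as R
from cell import robot
def cast(n,uv,z):
    c=robot.get_calibration(n); M=R.from_euler('xyz',c['attitude'],degrees=True).as_matrix()
    uv=np.atleast_2d(uv); d=np.c_[(uv[:,0]-c['cx'])/c['fx'],(uv[:,1]-c['cy'])/c['fy'],np.ones(len(uv))]@M.T
    return c['xyz']+d*((z-c['xyz'][2])/d[:,2])[:,None]
E
python3 - <<'E'
from h import *
for n,box in (("scene",(205,200,350,330)),("side",(155,170,290,270))):
    im=cv2.imread(f"pics/{n}0.png"); x0,y0,x1,y1=box; c=im[y0:y1,x0:x1]
    hsv=cv2.cvtColor(c,cv2.COLOR_BGR2HSV)
    cv2.imwrite(f"pics/{n}_crop.png",cv2.resize(c,None,fx=5 if n=="scene" else 5,fy=5 if n=="scene" else 5,interpolation=cv2.INTER_CUBIC)[:600,:800])
    for p in ((277,283),(277,262),(262,292)) if n=="scene" else ((219,229),(221,212),(200,232)):
        print(p,hsv[p[1]-y0,p[0]-x0])
    for lo,hi in ((120,180),(130,190)):
        m=((hsv[...,1]<70)&(hsv[...,2]>lo)&(hsv[...,2]<hi)).astype(np.uint8)
        for k in cv2.findContours(m,cv2.RETR_EXTERNAL,cv2.CHAIN_APPROX_NONE)[0]:
            if cv2.contourArea(k)>250: e=cv2.fitEllipse(k); print(n,lo,cv2.contourArea(k),np.round(e[0]+np.array([x0,y0]),1),np.round(e[1],1), cast(n,np.array(e[0])+[x0,y0],.044)[0].round(4))
E
```

```text
(277, 283) [ 98  17 179]
(277, 262) [120   1 233]
(262, 292) [ 94  13 137]
scene 120 843.5 [276.4 284. ] [30.3 35.5] [0.5056 0.2888 0.044 ]
scene 120 732.0 [306.2 260.1] [28. 35.] [0.5063 0.2176 0.044 ]
scene 120 731.0 [250.2 258.5] [27.4 34. ] [0.5755 0.2873 0.044 ]
scene 120 655.0 [280.  237.7] [25.5 32.7] [0.574  0.2175 0.044 ]
scene 130 869.5 [276.4 283.7] [31.  35.8] [0.5061 0.2884 0.044 ]
scene 130 738.5 [306.2 260. ] [28.9 35.3] [0.5065 0.2175 0.044 ]
scene 130 756.0 [250.2 258.3] [28.1 34.4] [0.5759 0.287  0.044 ]
scene 130 674.0 [280.  237.8] [26.1 32.9] [0.5739 0.2175 0.044 ]
(219, 229) [111  23 178]
(221, 212) [129   8 237]
(200, 232) [129   7 242]
side 120 297.0 [206.7 111.9] [167.6 273.8] [0.8108 0.5922 0.044 ]
side 120 1571.0 [219.4 220.7] [39.3 76.8] [0.5239 0.2335 0.044 ]
side 120 407.5 [221.6 199.2] [17.8 30. ] [0.5723 0.2794 0.044 ]
side 130 1682.0 [220.5 218.9] [41.5 73.2] [0.5288 0.2358 0.044 ]
side 130 446.5 [222.1 198.7] [18.7 30.5] [0.5741 0.28   0.044 ]
```

View pics/scene_crop.png

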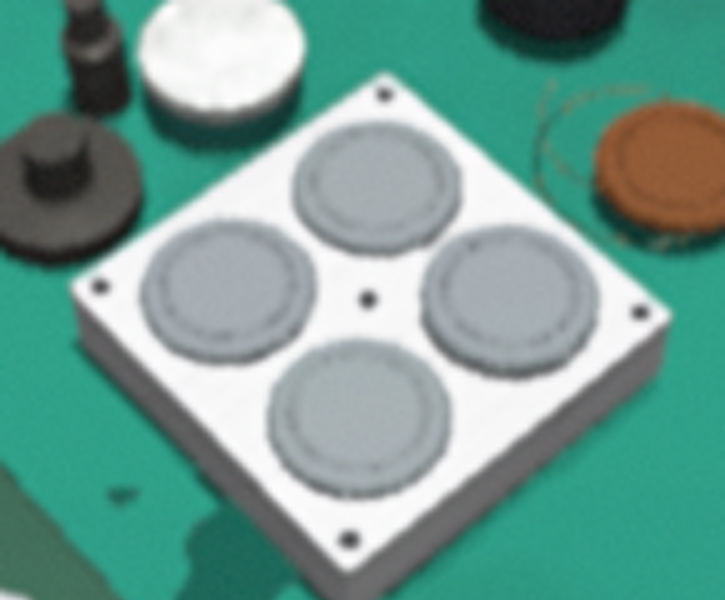

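The close crop shows four grey covers on the white block. The right one, at crop (510,300), seems to have a slightly thicker rim. Brown and black discs are off the block. Now I'll refine the block pose from its screw holes and check where the left machine is.

Run:
```python
from h import *
s=np.array([[368,299],[385,95],[100,287],[640,313],[349,540]])/5+[205,200]
P=cast("scene",s,.038); print("screws",P[:,:2].round(4), P[1:,:2].mean(0))
a=P[1]-P[2]; b=P[3]-P[4]; print("edge angles", [np.degrees(np.arctan2(v[1],v[0])).round(1) for v in (P[2]-P[1],P[4]-P[3],P[1]-P[3],P[2]-P[4])])
print("left machine base scene",cast("scene",[[245,350],[150,415],[85,220]],.05)[:,:2].round(3), "side",cast("side",[[140,205],[95,165],[300,130]],.05)[:,:2].round(3))
# column by two rays, ring centre
c=robot.get_calibration
for z in (.05,.08,.1,.12): print(z,cast("scene",[[150,335]],z)[0,:2].round(3),cast("side",[[155,148]],z)[0,:2].round(3))
for z in (.3,.35,.4,.45): print(z,cast("scene",[[80,155],[155,155],[5,155],[80,205]],z)[:,:2].round(3).tolist())
for z in (.038,): print(cast("side",np.array([[222,186],[167,215],[276,216],[219,260]]),z)[:,:2].round(3))
```

```text
screws [[0.5428 0.2497]
 [0.6083 0.1807]
 [0.6113 0.316 ]
 [0.4735 0.1838]
 [0.4766 0.3188]] [0.5424237  0.24979993]
edge angles [np.float64(88.7), np.float64(88.7), np.float64(-1.3), np.float64(-1.2)]
left machine base scene [[0.45  0.403]
 [0.466 0.557]
 [0.851 0.461]] side [[0.45  0.374]
 [0.469 0.565]
 [0.888 0.34 ]]
0.05 [0.567 0.495] [0.6   0.529]
0.08 [0.549 0.498] [0.571 0.483]
0.1 [0.538 0.5  ] [0.552 0.452]
0.12 [0.526 0.502] [0.533 0.421]
0.3 [[0.704, 0.452], [0.637, 0.38], [0.772, 0.525], [0.621, 0.493]]
0.35 [[0.639, 0.466], [0.58, 0.403], [0.698, 0.529], [0.566, 0.501]]
0.4 [[0.573, 0.48], [0.523, 0.426], [0.624, 0.534], [0.512, 0.51]]
0.45 [[0.508, 0.494], [0.467, 0.45], [0.55, 0.538], [0.457, 0.519]]
[[0.609 0.319]
 [0.474 0.325]
 [0.61  0.171]
 [0.457 0.163]]
```

Block centre is about (0.542, 0.250), yaw about -1.25°, and the left machine base starts at x > 0.45, y > 0.40. I'll shut the fingers and go round over the front, turning so the fingers are aligned with the block.

>>> {"method": "servo_tool", "body": {"deltas": [[-0.022,-0.016,0,0.12],[-0.045,-0.033,0,0.24],[-0.067,-0.049,0,0.36],[-0.09,-0.066,0,0.48],[-0.112,-0.082,0,0.6]], "grip": 1, "force": 20}}

```text
time: 0.52
eef_pos: [0.2417, 0.5248, 0.2051]
ee_rot: [-180.0, 0.0, 131.8]
wrist_force: [-0.0, -0.4, 0.2]
opening: 0.0643
grasp_force: 0.0
```

>>> {"method": "servo_tool", "body": {"deltas": [[-0.032,-0.002,0,0.12],[-0.064,-0.004,0,0.24],[-0.096,-0.007,0,0.36],[-0.128,-0.009,0,0.48],[-0.16,-0.011,0,0.6]]}}

```text
time: 0.93
eef_pos: [0.3407, 0.3989, 0.2053]
ee_rot: [-180.0, 0.0, 97.5]
wrist_force: [0.8, 0.1, 0.1]
opening: 0.0307
grasp_force: 0.0
```

>>> {"method": "servo_tool", "body": {"deltas": [[-0.024,0.015,0,0.04],[-0.048,0.03,0,0.08],[-0.072,0.045,0,0.12],[-0.096,0.06,0,0.158],[-0.12,0.075,0,0.158]]}}

```text
time: 1.35
eef_pos: [0.4313, 0.2905, 0.2052]
ee_rot: [-180.0, 0.0, 88.7]
wrist_force: [0.8, 0.5, 0.3]
opening: 0.0006
grasp_force: 0.0
```

Run:
```python
from h import *
s=robot.get_state(); print(s['eef_pos'],s['ee_rot'],s['joint_pos'].round(1),s['opening'])
im=robot.camera("wrist"); cv2.imwrite("pics/w1.png",im[:,:,::-1])
```

```text
[0.43129667 0.2904863  0.20521253] [-1.79969828e+02  2.42066425e-02  8.86592598e+01] [-53.9  27.1  24.6 108.  -14.8  48.  -23.1] 0.0006298164011057938
```

View pics/w1.png

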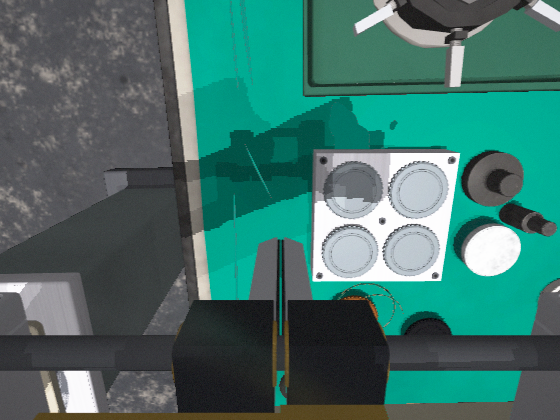

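The wrist view shows shut fingers and the block, with its centre screw at (382,221), corner screws at (324,160), (452,160), (319,277) and (437,276), and covers at (352,190), (418,190), (350,251) and (411,250). I'll check the block centre from this view.

Run:
```python
from h import *
s=robot.get_state(); c=robot.get_calibration("wrist"); T=np.eye(4); T[:3,:3]=R.from_euler('xyz',s['ee_rot'],degrees=True).as_matrix(); T[:3,3]=s['eef_pos']; T=T@c['T_tool_cam']
uv=np.array([[382,221],[324,160],[452,160],[319,277],[437,276],[352,190],[418,190],[350,251],[411,250]])
d=np.c_[(uv[:,0]-c['cx'])/c['fx'],(uv[:,1]-c['cy'])/c['fy'],np.ones(len(uv))]@T[:3,:3].T
z=np.array([.038]*5+[.044]*4); P=T[:3,3]+d*((z-T[2,3])/d[:,2])[:,None]; print(P[:,:2].round(4),P[1:5,:2].mean(0)); v=P[2]-P[1];print(np.degrees(np.arctan2(v[1],v[0])))
```

```text
[[0.55   0.2395]
 [0.4847 0.31  ]
 [0.6202 0.3059]
 [0.4799 0.1717]
 [0.6189 0.1686]
 [0.514  0.2779]
 [0.5846 0.2758]
 [0.5141 0.2069]
 [0.5829 0.2059]] [0.55092264 0.23907875]
-1.7477343039818636
```

The wrist estimate differs from the scene one by about 10 mm, so I'll measure the block outline properly in all three views.

```bash
cat >> h.py <<'E'
def wpose(s):
    T=np.eye(4); T[:3,:3]=R.from_euler('xyz',s['ee_rot'],degrees=True).as_matrix(); T[:3,3]=s['eef_pos']
    return T@robot.get_calibration("wrist")['T_tool_cam']
def castw(T,uv,z):
    c=robot.get_calibration("wrist"); uv=np.atleast_2d(uv)
    d=np.c_[(uv[:,0]-c['cx'])/c['fx'],(uv[:,1]-c['cy'])/c['fy'],np.ones(len(uv))]@T[:3,:3].T
    return T[:3,3]+d*((z-T[2,3])/d[:,2])[:,None]
E
python3 - <<'E'
from h import *
s=robot.get_state(); T=wpose(s); w=robot.camera("wrist")[:,:,::-1].copy()
c=robot.get_calibration("wrist"); p=np.linalg.inv(robot.get_calibration("wrist")['T_tool_cam'])[:3,3]; print("TCP px",c['fx']*p[0]/p[2]+c['cx'],c['fy']*p[1]/p[2]+c['cy'],s['qd'].round(2))
for n,im,(x0,y0,x1,y1) in (("scene",cv2.imread("pics/scene0.png"),(215,210,345,325)),("side",cv2.imread("pics/side0.png"),(160,180,282,262)),("wrist",w,(305,140,465,290))):
    h=cv2.cvtColor(im[y0:y1,x0:x1],cv2.COLOR_BGR2HSV)
    # dark holes & non-green block: block = low saturation, convex hull of largest white blob
    m=((h[...,1]<60)&(h[...,2]>195)).astype(np.uint8)
    k=max(cv2.findContours(m,cv2.RETR_EXTERNAL,cv2.CHAIN_APPROX_NONE)[0],key=cv2.contourArea)
    hull=cv2.convexHull(k); 
    for eps in range(2,25):
        q=cv2.approxPolyDP(hull,eps,True)[:,0]+[x0,y0]
        if len(q)<=4: break
    P=cast(n,q,.038) if n!="wrist" else castw(T,q,.038)
    print(n,q.tolist(),P[:,:2].round(4).tolist(),P[:,:2].mean(0).round(4),np.linalg.norm(P-np.roll(P,1,0),axis=1).round(3))
E
```

```text
TCP px 278.42258533037193 250.5952704297404 [-2.2  -0.56  0.59  0.45  0.29  0.07 -6.36]
scene [[283, 215], [338, 263], [274, 313], [220, 256]] [[0.6144, 0.1724], [0.467, 0.178], [0.4708, 0.3258], [0.6198, 0.3206]] [0.543  0.2492] [0.148 0.148 0.148 0.149]
side [[275, 213], [219, 252], [166, 216], [221, 184]] [[0.6154, 0.1782], [0.4703, 0.1773], [0.4708, 0.324], [0.613, 0.3255]] [0.5424 0.2512] [0.147 0.145 0.147 0.142]
wrist [[454, 146], [436, 274], [309, 275], [332, 147]] [[0.6205, 0.3206], [0.6175, 0.1713], [0.4681, 0.1747], [0.4929, 0.3235]] [0.5498 0.2475] [0.128 0.149 0.149 0.151]
```

The side and scene views agree on a centre of about (0.543, 0.2495), yaw about -1.6°, and the unshaded wrist corners fit too. I'll go over the front-right cover's middle first.

>>> {"method": "servo_tool", "body": {"deltas": [[-0.024,0.026,0,0],[-0.049,0.051,0.02,0],[-0.073,0.077,0.05,0],[-0.073,0.077,0.09,0],[-0.073,0.077,0.13,0]]}}

```text
time: 1.87
eef_pos: [0.5089, 0.2154, 0.0748]
ee_rot: [179.8, -0.0, 88.5]
wrist_force: [-0.5, 0.4, -0.8]
opening: 0.0004
grasp_force: 0.0
```

>>> {"method": "servo_tool", "body": {"deltas": [[0,0,0.01,0],[0,0,0.018,0],[0,0,0.022,0],[0,0,0.024,0],[0,0,0.024,0]]}}

```text
time: 2.28
eef_pos: [0.5071, 0.218, 0.0528]
ee_rot: [179.9, -0.1, 88.8]
wrist_force: [-0.6, -0.4, -0.2]
opening: 0.0008
grasp_force: 0.0
```

>>> {"method": "servo_tool", "body": {"deltas": [[0,0,0.001,0],[0,0,0.001,0],[0,0,0.002,0],[0,0,0.002,0],[0,0,0.002,0]]}}

```text
time: 2.7
eef_pos: [0.5063, 0.2172, 0.0497]
ee_rot: [180.0, -0.0, 88.7]
wrist_force: [-0.2, 0.1, 0.5]
opening: 0.0005
grasp_force: 0.0
```

>>> {"method": "servo_tool", "body": {"deltas": [[0,0,0.001,0],[0,0,0.001,0],[0,0,0.002,0],[0,0,0.002,0],[0,0,0.002,0]]}}

```text
time: 3.12
eef_pos: [0.5062, 0.2171, 0.0479]
ee_rot: [-180.0, -0.0, 88.7]
wrist_force: [-0.8, -0.2, 5.3]
opening: -0.0002
grasp_force: 2.8
```

Contact at z ≈ 0.048 with 5 N, about 4 mm high, so front-right is a candidate. I'll back off and compare with its left neighbour.

>>> {"method": "servo_tool", "body": {"deltas": [[0,0,-0.008,0],[0.02,0,-0.008,0],[0.045,0.001,-0.008,0],[0.068,0.001,-0.008,0],[0.068,0.001,-0.004,0]]}}

```text
time: 3.53
eef_pos: [0.5088, 0.2917, 0.0522]
ee_rot: [179.9, -0.3, 89.1]
wrist_force: [0.4, 1.1, -0.0]
opening: 0.0006
grasp_force: 0.0
```

>>> {"method": "servo_tool", "body": {"deltas": [[0,0,0.001,0],[0,0,0.002,0],[0,0,0.003,0],[0,0,0.003,0],[0,0,0.003,0]]}}

```text
time: 3.95
eef_pos: [0.509, 0.2838, 0.0486]
ee_rot: [-180.0, 0.0, 88.6]
wrist_force: [-1.0, 0.4, -0.1]
opening: 0.0005
grasp_force: 0.0
```

>>> {"method": "servo_tool", "body": {"deltas": [[0,0,0.001,0],[0,0,0.002,0],[0,0,0.003,0],[0,0,0.003,0],[0,0,0.003,0]]}}

```text
time: 4.37
eef_pos: [0.5087, 0.2849, 0.0454]
ee_rot: [-180.0, 0.0, 88.7]
wrist_force: [0.1, 0.1, -0.8]
opening: 0.0005
grasp_force: 0.0
```

>>> {"method": "servo_tool", "body": {"deltas": [[0,0,0.0005,0],[0,0,0.001,0],[0,0,0.0015,0],[0,0,0.0015,0],[0,0,0.0015,0]]}}

```text
time: 4.78
eef_pos: [0.5088, 0.285, 0.0443]
ee_rot: [180.0, -0.0, 88.7]
wrist_force: [-0.8, -0.7, 4.3]
opening: 0.0004
grasp_force: 2.4
```

The front-left cover is solid at z ≈ 0.0443, so the front-right one at 0.048 is the proud one. I'll go back to its middle with a clear lift and press straight down.

>>> {"method": "servo_tool", "body": {"deltas": [[0,0,-0.012,0],[-0.02,0,-0.012,0],[-0.045,0,-0.012,0],[-0.0695,0,-0.012,0],[-0.0695,0,-0.012,0]]}}

```text
time: 5.2
eef_pos: [0.5076, 0.2093, 0.0568]
ee_rot: [180.0, 0.2, 88.4]
wrist_force: [-0.3, -0.8, -0.7]
opening: 0.0004
grasp_force: 0.0
```

>>> {"method": "servo_tool", "body": {"deltas": [[0,0,0.002,0],[0,0,0.004,0],[0,0,0.006,0],[0,0,0.006,0],[0,0,0.006,0]]}}

```text
time: 5.62
eef_pos: [0.5069, 0.2165, 0.0497]
ee_rot: [-180.0, -0.0, 88.8]
wrist_force: [0.2, -0.5, 1.3]
opening: 0.0004
grasp_force: 0.0
```

>>> {"method": "servo_tool", "body": {"deltas": [[0,0,0.001,0],[0,0,0.002,0],[0,0,0.003,0],[0,0,0.003,0],[0,0,0.003,0]]}}

```text
time: 6.03
eef_pos: [0.5073, 0.216, 0.0475]
ee_rot: [180.0, -0.0, 88.8]
wrist_force: [-1.0, 0.1, 5.0]
opening: 0.0006
grasp_force: 2.9
```

>>> {"method": "servo_tool", "body": {"deltas": [[0,0,0.0005,0],[0,0,0.001,0],[0,0,0.0015,0],[0,0,0.002,0],[0,0,0.002,0]]}}

```text
time: 6.45
eef_pos: [0.5073, 0.216, 0.0459]
ee_rot: [180.0, -0.1, 88.8]
wrist_force: [-1.4, -0.2, 9.2]
opening: 0.0003
grasp_force: 4.6
```

>>> {"method": "servo_tool", "body": {"deltas": [[0,0,0.0005,0],[0,0,0.001,0],[0,0,0.0015,0],[0,0,0.002,0],[0,0,0.002,0]]}}

```text
time: 6.87
eef_pos: [0.5073, 0.216, 0.0443]
ee_rot: [180.0, -0.1, 88.7]
wrist_force: [-2.2, 0.1, 12.4]
opening: 0.0005
grasp_force: 6.1
```

>>> {"method": "servo_tool", "body": {"deltas": [[0,0,0.0005,0],[0,0,0.001,0],[0,0,0.001,0],[0,0,0.001,0],[0,0,0.001,0]]}}

```text
time: 7.28
eef_pos: [0.5073, 0.216, 0.0442]
ee_rot: [180.0, -0.1, 88.7]
wrist_force: [-4.4, -1.1, 20.6]
opening: 0.0005
grasp_force: 10.3
```

It stopped hard at 0.0442 (20 N). I'll ease slightly, keep holding, and check by eye.

>>> {"method": "servo_tool", "body": {"deltas": [[0,0,-0.0004,0],[0,0,-0.0006,0],[0,0,-0.0006,0],[0,0,-0.0006,0],[0,0,-0.0006,0]]}}

```text
time: 7.7
eef_pos: [0.5073, 0.216, 0.0442]
ee_rot: [180.0, -0.1, 88.7]
wrist_force: [-3.9, -0.2, 16.1]
opening: 0.0006
grasp_force: 7.8
```

Run:
```python
from h import *
s=robot.get_state(); print(s['eef_pos'],s['wrist_force'],s['ft_torque'])
a=robot.camera("side")[165:275,150:295,::-1]; b=robot.camera("scene")[205:315,205:350,::-1]
cv2.imwrite("pics/end.png",cv2.resize(np.hstack([a,b]),None,fx=2.7,fy=2.7,interpolation=cv2.INTER_CUBIC))
```

```text
[0.50731589 0.21599058 0.0442431 ] [-3.93571398 -0.1927432  16.07793101] [-0.2563967   0.90201587 -0.00718531]
```

View pics/end.png

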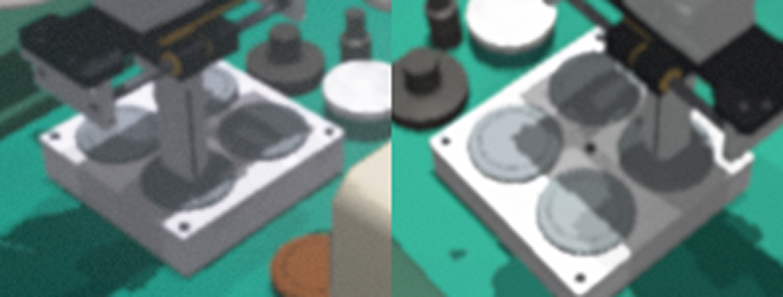

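Both crops show the shut fingertips on the middle of the front-right cover, at about (190,180) left and (665,155) right. It sits flush, no other cover is touched, and the things behind are undisturbed. Handing in.

```bash
python3 -c "
from cell import robot; print(robot.job_done())"
```

```text
the job is handed in; nothing more can be done
None
```

The cover that was not home was the front-right one (block −x, −y). It stood about 4 mm proud and is now pressed down to a hard stop at 20 N, level with the front-left cover I felt for comparison, and held at about 16 N with the shut fingertips. I did not do the rim-rock test or feel the two rear covers.

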